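Step the mast and hold the sea base square in the gluing jig

ROBOT

A 6-joint arm with a two-finger parallel gripper is mounted at the origin on the work surface. World frame = base frame: x ahead of the robot, y to its left, z up, the work surface at z = 0. Lengths are in m, angles in rad, forces in N, time in s.
With the tool pointing down it reaches from about 0.375 to 0.75 m from the base axis. Payload 9 kg.
Tool frame: the origin (TCP) lies midway between the tips of the shut fingers; the grasp point (between the pads) lies 19 mm behind it; z points along the fingers, y is the line along which they close (so a half turn about z gives the same grasp; the last joint's range is limited). The gripper opens to 85 mm and grips with 20 to 120 N. Pads are 22 mm wide; open, the fingers measure 114 mm over their backs; the gripper's body (76 mm by 85 mm) begins 54 mm behind the grasp point. The pads swing forward as they close: fully open they stand 13 mm farther back than shut.
Start: joints at [-1.505, 0.104, 0.097, 1.564, 0, 1.353], TCP at [0.168, -0.576, 0.231] pointing down, gripper open.
Joint ranges: [-2.99, 2.99], [-0.84, 1.86], [-1.1, 1.16], [-1.84, 2.11], [-1.51, 1.56], [-3.14, 3.14]. Speed limits (rad/s): [2.22, 2.22, 2.57, 3.14, 3.14, 3.14].

INTERFACE

Orientations are given as a 3x3 rotation matrix whose columns are the frame's x, y, z axes.
In Python, from cell import sensors, eyes, close_job gives the robot as it stands. The module is installed in compiled form; this text tells all that it offers.
- The arm moves only by the tool move_arm, never from a script. Its argument "increments" is a list of rows, each an object with "xyz": the shift along the world's x, y, z in mm, a list of three; "twist": the turn, a rotation vector about the world's x, y, z in rad, a list of three; "gripper": the finger opening in mm, from 0 to 85.4. A call has 1 to 5 rows; each row shifts and turns the commanded pose from where the row before left it; what a row does not reach is not made up. A row lasts 1/8 s, in which the tool goes at most 62.5 mm and 10.7 degrees, less where a joint would pass 70% of its speed; a pose out of reach is approached as far as the arm can. A call with a gripper value outside its range is refused whole. The fingers move at their own pace and stop on an object; "force" is the grip in N (left out, the last holds). Time passes only in rows, so rows that do not move let the fingers close. It gives the time, the measured TCP pose, the force, the opening and the grip force at its end, in the units of the state.
- sensors.read_state(): the state, without advancing time (a new reading comes with each control period).
- eyes.read_camera(name): name is "scene" or "top" or "wrist"; returns a dict with "frame" (480x640x3 uint8, red, green, blue), "fx", "fy", "cx", "cy" (pixels), "world_from_camera" (4x4, takes a point from camera to world coordinates); the wrist camera has in their place "mount" (4x4, takes a point from camera to tool coordinates, whose origin is the TCP and whose axes are the flange's). Camera axes: x right, y down, z forward; pixel columns grow to the right and rows downward; lengths in m; the calibration is good to about 2 mm. A picture is of the moment at which its call begins: read the wrist's pose just before it. There is no depth.
- close_job(): hands the job in; it is judged then, once.
The state is a dict: "t": time; "joints": joint angles; "joint_vel": joint speeds; "joint_efforts": joint torques, N m; "eef_pos": TCP position; "orientation": TCP orientation; "ft_force": force on the tool from outside, world axes, zero at the start; "ft_torque": the same for the moment, N m; "gripper_width": opening from 0.0 (shut) to 1.0 (fully open); "finger_force": force on a finger pad.
Only numpy, scipy, OpenCV 4.12 (cv2) and the standard library are available. Lean on these libraries where they do the work, as an engineer would, in place of code of your own. Each camera call takes 0.05 s, during which the arm holds its last target. There are 200 camera calls.

TASK

Take the cedar mast from the drying block, stand it foot-down and fully home in the hole of the grey clay sea base, and let go of it. Then, gripping the base and not the mast, bring it flat into the corner of the L-shaped jig, its mast end flush on the end fence and its long side flush on the shorter side fence, and finish while still pressing it firmly against both: do not let go. Leave the white spar, wheel, pliers, spool, jar and cork where they are.

Things in the scene. Friction and masses are not known exactly. Their poses are not given: they have to be found in the camera images.
- mast: cedar (red-brown) mast, a round rod 12 mm in diameter and 110 mm long, about 14 g, with a brass band 3 to 8 mm below its top and a foot tapered to 7 mm over its last 5 mm; starts upright in either hole of the drying block. Origin: centre of its foot; z along the rod to its top.
- drying_block: fixed wooden block, 50 (x) x 130 (y) x 30 (z) mm, with two holes 14.4 mm wide and 22 mm deep (floor 8 mm above the desk) at y = -35 and +35 mm; the mast stands in one, the white spar in the other. Origin: centre of its underside on the desk, z up.
- sea_base: loose block of hardened grey clay, 130 (x) x 56 (y) x 34 (z) mm, about 0.4 kg (varies), lying flat on the desk, the top painted sea blue with small white crests up to 3 mm high except at the bare grey mast end. Origin: centre of its underside; x along its length towards the mast end, z up. A mast hole lies at x = +35 mm.
- mast_step (a point): centre of the mouth of the mast hole in the sea base's top, 30 mm from its mast end and midway across its width, 34 mm above its underside: a hole 14.4 mm wide with a 2 mm chamfer, 24 mm deep (its floor is 10 mm above the base's underside). The seated mast's foot is 10 mm and its top 120 mm above the desk.
- jig: fixed L-shaped wooden jig, whose two fences stand straight on the desk. Origin: the inside corner of the two fences, on the desk, z up; its x axis points into the end fence, its y axis into the side fence, so the work lies at x < 0, y < 0. When the sea base is home its x axis lies along the jig's x axis, its origin is at (-65, -28) mm and its mast hole at (-30, -28) mm.
- fence_end: rigid end fence of the jig, pale wood with two brass screws, 20 mm high, 18 mm thick, 75 mm long: its face is the jig's plane x = 0, from y = -75 mm to 0. It takes the whole 56 mm mast end of the sea base. Same origin and axes as the jig.
- fence_side: rigid side fence of the jig, pale wood with two brass screws, 20 mm high, 18 mm thick, 70 mm long: its face is the jig's plane y = 0, from x = -70 mm to 0, so about the 60 mm of the sea base's long side farthest from the corner stays free for a finger. Same origin and axes as the jig. Clay on the fences and on the desk grips rather well (friction coefficient roughly 0.5 to 1), so pressing hard on one fence first can keep the base from sliding to the other.
- white_spar: bystander: white spar with a blue band, 12 mm in diameter with the same tapered foot, 85 mm long, upright in the other hole of the drying block. Origin: centre of its foot.
- ships_wheel: bystander: miniature brass ship's wheel lying flat, 84 mm over the spokes, 9 mm high. Origin: centre of its underside.
- pliers: bystander: long-nosed steel pliers with red grips lying flat, 170 mm long, 45 mm wide, 12 mm high. Origin: under the pivot, x towards the nose, which reaches 69 mm; the grips reach 101 mm back.
- thread_spool: bystander: upright red thread spool, 30 mm in diameter, 32 mm high. Origin: centre of its underside.
- paint_jar: bystander: glass paint jar with a blue cap, 40 mm in diameter, 50 mm high. Origin: centre of its underside.
- cork: bystander: bottle cork standing upright, 28 mm in diameter, 30 mm high. Origin: centre of its underside.

How it is judged:
On the way, in this order (a step that is already met when the one before it is completed fails the run):
1. the mast stands fully home in the sea base's hole and is let go (horizontal distance between mast and mast_step below 0.005 m and z of mast in the frame of sea_base below 0.015 m and angle between mast's own z axis and vertical below 0.17 rad and contact force between the fingers and mast below 0.2 N), for 0.2 s.
2. the sea base, mast still stepped, is flush against both fences and pressed on them with the fingers (all of step 1 and contact force between sea_base and fence_end above 1.5 N and contact force between sea_base and fence_side above 1.5 N and x of mast_step in the frame of jig above -0.0325 m and y of mast_step in the frame of jig above -0.0305 m and angle between the x axis of sea_base and the x axis of jig, either way round below 0.04 rad and angle between sea_base's own z axis and vertical below 0.04 rad and height (world z) of sea_base below 0.004 m and contact force between the fingers and sea_base above 1 N), for 0.3 s.
At the end, for the whole second after the job is handed in: Mast in the hole (foot within 5 mm of its axis, at most 15 mm above the base's underside, lean < 0.17 rad), not touched; base flat, mast end to end fence, within 2.5 mm of both fences, parallel within 0.04 rad; fingers still on it (> 1 N) and over 1.5 N on each fence (all of step 2); the arm keeps its last pose, push and grip.
It fails at once if the white spar is shoved or knocked away (over 30 mm) (distance of white_spar from where it was at the start of the episode above 0.03 m).
It fails at once if the wheel or the pliers is shoved or knocked away (over 30 mm) (distance of any of ships_wheel, pliers from where it was at the start of the episode above 0.03 m).
It fails at once if the spool, jar or cork is shoved or knocked away (over 30 mm) (distance of any of thread_spool, paint_jar, cork from where it was at the start of the episode above 0.03 m).
It also fails if it takes over 69 s, if anything falls off the work surface, if the arm or the gripper's body presses on something with over 40 N, if the wrist force passes 120 N, or if a joint passes its speed limit or range.

## Working session

There is one attempt and no reset: what is moved stays moved. The work goes in short steps, Python scripts to look and compute and a tool call to move; the robot and the scene stay as the last step left them, time stands still between calls to the robot, and variables do not carry over. Pictures are saved under pics/ and viewed, at most 10 in all, crops included, and the job is handed in when it is done.

Besides the shell and the picture viewer there is one more tool, called after "Call:" as name(argument=value, ...) on one line, values as JSON. move_arm: Moves the arm, as the interface text tells. Its arguments: {"type":"object","properties":{"increments":{"type":"array","items":{"type":"object","properties":{"xyz":{"type":"array","items":{"type":"number"}},"twist":{"type":"array","items":{"type":"number"}},"gripper":{"type":"number"}}}},"force":{"type":"number"}},"required":["increments"]}

```bash
mkdir -p pics; cat > h.py <<'E'
import numpy as np,cv2
from cell import sensors,eyes
def cam(n,save=None):
    s=sensors.read_state(); c=eyes.read_camera(n)
    K=np.array([[c['fx'],0,c['cx']],[0,c['fy'],c['cy']],[0,0,1]])
    if n=='wrist':
        T=np.eye(4);T[:3,:3]=s['orientation'];T[:3,3]=s['eef_pos'];T=T@np.array(c['mount'])
    else: T=np.array(c['world_from_camera'])
    f=c['frame']
    if save: cv2.imwrite(save,f[:,:,::-1])
    return f,K,T
def ray(K,T,uv,z):
    uv=np.atleast_2d(np.array(uv,float)); d=np.c_[uv,np.ones(len(uv))]@np.linalg.inv(K).T@T[:3,:3].T
    o=T[:3,3]; return o+d*((z-o[2])/d[:,2:3])
def proj(K,T,P):
    p=(np.atleast_2d(P)-T[:3,3])@T[:3,:3]; q=p@K.T; return q[:,:2]/q[:,2:]
E
python3 - <<'E'
from h import *
for n in ['top','scene']:
    f,K,T=cam(n,f'pics/{n}.png'); np.savez(f'{n}.npz',f=f,K=K,T=T); print(n,K[0,0],T.round(3).tolist())
s=sensors.read_state();print(s)
E
```

```text
top 568.5663778622957 [[0.016, -0.991, 0.131, 0.412], [-1.0, -0.015, 0.007, 0.029], [-0.005, -0.131, -0.991, 1.189], [0.0, 0.0, 0.0, 1.0]]
scene 443.63701628404357 [[0.634, 0.45, -0.629, 1.076], [0.774, -0.372, 0.513, -0.377], [-0.003, -0.812, -0.584, 0.536], [0.0, 0.0, 0.0, 1.0]]
{'t': 0.1, 'joints': array([-1.50467828e+00,  1.04630300e-01,  9.65517073e-02,  1.56388891e+00,
        1.28659499e-05,  1.35313975e+00]), 'joint_vel': array([-1.67122234e-04,  5.93493768e-04,  1.33849091e-03,  2.33410000e-05,
       -1.54599526e-03,  1.03121667e-03]), 'joint_efforts': array([ 5.82749897e-03, -5.58208501e+01,  5.04719460e+01,  1.31615062e-02,
       -4.83546482e-04,  3.25131580e-06]), 'eef_pos': array([ 0.16800713, -0.5756955 ,  0.23060809]), 'orientation': array([[ 9.60005468e-01,  2.79981244e-01, -6.45412768e-05],
       [ 2.79981126e-01, -9.60004792e-01,  1.16946183e-03],
       [ 2.65467444e-04, -1.14076009e-03, -9.99999314e-01]]), 'ft_force': array([-0.36091975,  0.57756279, -0.72532209]), 'ft_torque': array([-0.00697472, -0.04942738, -0.02813416]), 'finger_force': 0.0, 'gripper_width': 0.9948689913671453}
```

View pics/top.png

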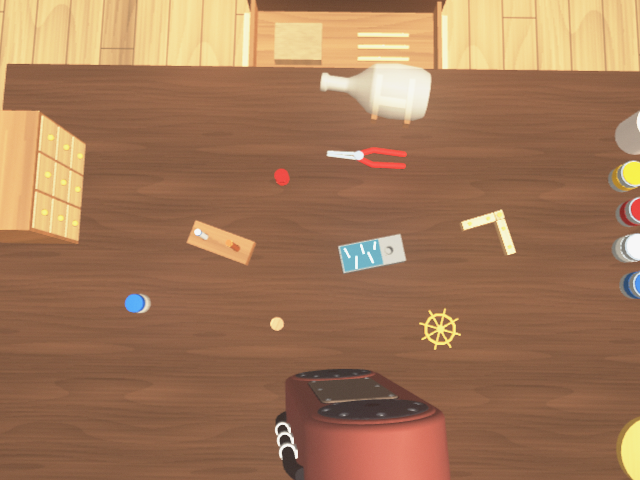

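View pics/scene.png

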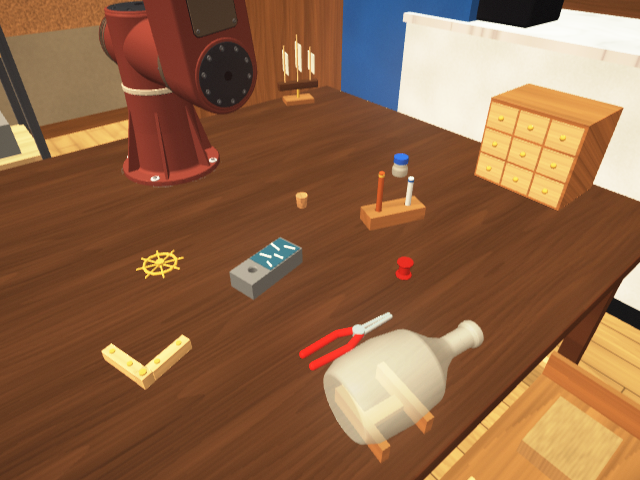

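The top view shows the block at about (221,243), with the cedar mast in its right hole (235,246) and the white spar at (198,232). The base is at (372,253), with its mast end on the right and its hole at (389,251). The jig corner is at about (498,216), end fence on the right and side fence above it. The scene view agrees.

```bash
python3 - <<'E'
from h import *
d=np.load('top.npz');f,K,T=d['f'],d['K'],d['T']
cr=f[195:285,180:530]; cv2.imwrite('pics/c1.png',cv2.resize(cr[:,:,::-1],None,fx=2.28,fy=2.28,interpolation=cv2.INTER_CUBIC))
hsv=cv2.cvtColor(f,cv2.COLOR_RGB2HSV)
for n,uv,z in [('mast',(239,247),.118),('blockc',(221,243),.03),('base',(372,253),.034),('hole',(389,251),.034),('jigin',(498,216),.02),('spool',(282,177),.03),('jar',(136,303),.05),('cork',(277,324),.03),('wheel',(440,329),.009),('pliers',(360,156),.01)]: print(n,ray(K,T,uv,z).round(3))
print(hsv[262,400],hsv[245,402],hsv[240,480],hsv[300,400],hsv[222,470],hsv[240,507])
# jig mask
m=((hsv[:,:,2]>170)&(hsv[:,:,1]<150)).astype(np.uint8);m[:200]=0;m[260:]=0;m[:,:455]=0;m[:,520:]=0
ys,xs=np.nonzero(m);print(len(xs),xs.min(),xs.max(),ys.min(),ys.max())
b=((hsv[:,:,2]>60)&((hsv[:,:,1]<40)|((hsv[:,:,0]>85)&(hsv[:,:,0]<110)))).astype(np.uint8);b[:225]=0;b[280:]=0;b[:,:330]=0;b[:,415:]=0
b=cv2.morphologyEx(b,cv2.MORPH_CLOSE,np.ones((5,5)));c=max(cv2.findContours(b,0,1)[0],key=cv2.contourArea)
P=ray(K,T,cv2.boxPoints(cv2.minAreaRect(c)),.034);print(P.round(4),np.linalg.norm(P-np.roll(P,1,0),axis=1))
E
```

```text
mast [[0.533 0.2   0.118]]
blockc [[0.55  0.251 0.03 ]]
base [[ 0.534 -0.059  0.034]]
hole [[ 0.539 -0.094  0.034]]
jigin [[ 0.617 -0.322  0.02 ]]
spool [[0.691 0.129 0.03 ]]
jar [[0.425 0.412 0.05 ]]
cork [[0.388 0.132 0.03 ]]
wheel [[ 0.382 -0.201  0.009]]
pliers [[ 0.744 -0.034  0.01 ]]
[ 12  50 138] [ 16  38 207] [ 12 126 144] [ 12 126 146] [ 28 101 247] [ 28  38 247]
860 460 515 209 254
[[ 5.479e-01  1.150e-02  3.400e-02]
 [ 5.756e-01 -1.163e-01  3.400e-02]
 [ 5.192e-01 -1.274e-01  3.400e-02]
 [ 4.918e-01 -4.000e-04  3.400e-02]] [0.05734772 0.13076952 0.05749037 0.12993059]
```

View pics/c1.png

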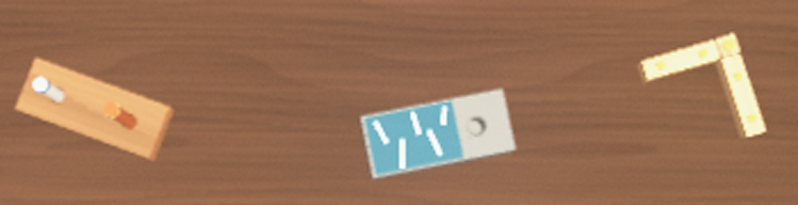

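The base fits its size well: centre about (0.534, -0.058), heading about -77.8°. The mast top is near (228,241) px. I'll refine the jig, base and mast with the wrist camera.

Call:
move_arm(increments=[{"xyz":[38,38,10],"twist":[0,0,0.06],"gripper":85},{"xyz":[38,38,10],"twist":[0,0,0.06],"gripper":85},{"xyz":[38,38,10],"twist":[0,0,0.06],"gripper":85},{"xyz":[38,38,10],"twist":[0,0,0.06],"gripper":85},{"xyz":[38,38,10],"twist":[0,0,0.06],"gripper":85}])

```text
t: 0.72
eef_pos: [0.3589, -0.3845, 0.2814]
orientation: [[0.833, 0.553, -0.0], [0.553, -0.833, 0.0], [0.0, -0.0, -1.0]]
ft_force: [1.6, -0.7, 0.6]
gripper_width: 0.999
finger_force: 0.0
```

Call:
move_arm(increments=[{"xyz":[38,38,10],"twist":[0,0,0.06],"gripper":85},{"xyz":[38,38,10],"twist":[0,0,0.06],"gripper":85},{"xyz":[38,38,10],"twist":[0,0,0.06],"gripper":85},{"xyz":[0,0,0],"twist":[0,0,0],"gripper":85},{"xyz":[0,0,0],"twist":[0,0,0],"gripper":85}])

```text
t: 1.35
eef_pos: [0.4718, -0.2721, 0.3108]
orientation: [[0.722, 0.692, -0.001], [0.692, -0.722, 0.0], [-0.0, -0.001, -1.0]]
ft_force: [-0.9, 0.8, 0.0]
gripper_width: 0.998
finger_force: 0.0
```

```bash
python3 - <<'E'
from h import *
s=sensors.read_state();print(s['eef_pos'],s['joints'].round(2))
f,K,T=cam('wrist','pics/w1.png');np.savez('w1.npz',f=f,K=K,T=T);print(K[0,0],eyes.read_camera('wrist')['mount'])
d=np.load('top.npz');print(ray(d['K'],d['T'],[(228,241)],.118),ray(d['K'],d['T'],[(197.5,232)],.093))
E
```

```text
[ 0.47181269 -0.27207067  0.3108399 ] [-0.76 -0.03  0.11  1.71 -0.    1.61]
368.0573283808202 [[ 1.68730246e-03 -9.45700781e-01 -3.25034131e-01  8.41785122e-02]
 [ 9.99998343e-01  1.37349404e-03  1.19490611e-03 -5.17585860e-05]
 [-6.83591201e-04 -3.25035609e-01  9.45701531e-01 -1.42015142e-01]
 [ 0.00000000e+00  0.00000000e+00  0.00000000e+00  1.00000000e+00]]
[[0.54388653 0.2210907  0.118     ]] [[0.56374887 0.2857661  0.093     ]]
```

View pics/w1.png

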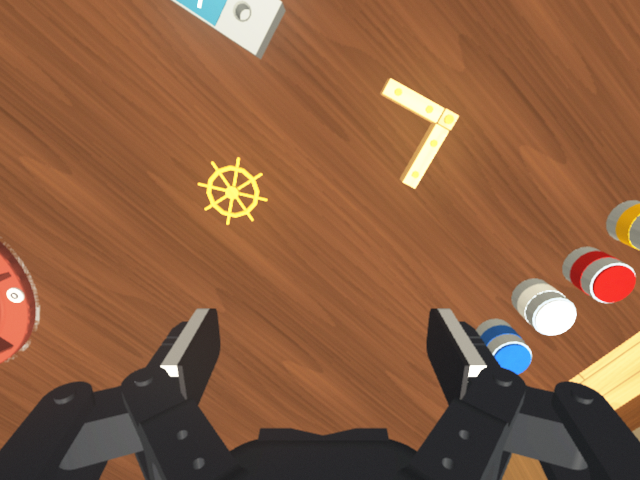

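Wrist view: the jig corner is at about (440,122), the side fence's far end at (384,88), the end fence's far end at (410,183), and the base's mast end is at the top with its hole at (243,13). Next I'll measure the jig outline.

```bash
cat > jig.py <<'E'
from h import *
def jig(f,K,T,box):
    x0,y0,x1,y1=box; hsv=cv2.cvtColor(f,cv2.COLOR_RGB2HSV)
    m=np.zeros(f.shape[:2],np.uint8); m[y0:y1,x0:x1]=((hsv[:,:,2]>200)*255)[y0:y1,x0:x1]
    m=cv2.morphologyEx(m,cv2.MORPH_CLOSE,np.ones((3,3)))
    c=max(cv2.findContours(m,0,1)[0],key=cv2.contourArea); a=cv2.approxPolyDP(c,4,True)[:,0]
    P=ray(K,T,a,.02)[:,:2]; L=np.linalg.norm(np.roll(P,-1,0)-P,axis=1)
    print(a.tolist(),P.round(4).tolist(),L.round(4))
    Pc=ray(K,T,c[:,0],.02)[:,:2]; out=[]
    for i in range(len(P)):   # line fit of every edge
        p,q=P[i],P[(i+1)%len(P)]; u=(q-p)/L[i]; n=np.array([-u[1],u[0]]); s=(Pc-p)@u; d=(Pc-p)@n
        k=(s>.08*L[i])&(s<.92*L[i])&(abs(d)<.003)
        if k.sum()<6: continue
        vx,vy,cx,cy=cv2.fitLine(Pc[k].astype(np.float32),2,0,.001,.001)[:,0]
        print(i,'len',L[i].round(4),'dir',np.degrees(np.arctan2(vy,vx)).round(2)%180,'pt',cx.round(4),cy.round(4)); out.append((vx,vy,cx,cy))
E
python3 - <<'E'
from jig import *
d=np.load('w1.npz');jig(d['f'],d['K'],d['T'],(370,65,475,200))
d=np.load('top.npz');jig(d['f'],d['K'],d['T'],(455,200,520,260))
E
```

```text
[[389, 78], [381, 94], [430, 122], [401, 177], [415, 188], [459, 116]] [[0.6054, -0.2432], [0.5883, -0.2488], [0.6063, -0.3099], [0.542, -0.3325], [0.5447, -0.3542], [0.633, -0.3284]] [0.018  0.0638 0.0681 0.0219 0.0919 0.0896]
0 len 0.018 dir 15.48 pt 0.5968 -0.2455
1 len 0.0638 dir 107.19 pt 0.5972 -0.2791
2 len 0.0681 dir 17.76 pt 0.575 -0.322
3 len 0.0219 dir 102.03 pt 0.5414 -0.3454
4 len 0.0919 dir 16.61 pt 0.59 -0.3406
5 len 0.0896 dir 107.76 pt 0.62 -0.2859
[[461, 222], [464, 230], [495, 221], [507, 254], [515, 252], [501, 209]] [[0.603, -0.2447], [0.5863, -0.2507], [0.6061, -0.3154], [0.5375, -0.3385], [0.5419, -0.3551], [0.6317, -0.3285]] [0.0178 0.0677 0.0724 0.0172 0.0936 0.0885]
0 len 0.0178 dir 11.24 pt 0.5946 -0.2476
1 len 0.0677 dir 107.17 pt 0.5975 -0.283
2 len 0.0724 dir 17.13 pt 0.5717 -0.328
3 len 0.0172 dir 108.89 pt 0.5391 -0.3468
4 len 0.0936 dir 16.77 pt 0.5866 -0.3425
5 len 0.0885 dir 107.19 pt 0.6173 -0.2866
```

Jig: x heading is about -72.8°, with the corner near (0.6075, -0.316). Going over to the mast at about (0.544, 0.221).

Call:
move_arm(increments=[{"xyz":[7,49,-6],"twist":[0,0,0.051],"gripper":85},{"xyz":[7,49,-6],"twist":[0,0,0.051],"gripper":85},{"xyz":[7,49,-6],"twist":[0,0,0.051],"gripper":85},{"xyz":[7,49,-6],"twist":[0,0,0.051],"gripper":85},{"xyz":[7,49,-6],"twist":[0,0,0.051],"gripper":85}])

```text
t: 2.08
eef_pos: [0.5067, -0.0267, 0.2809]
orientation: [[0.525, 0.851, -0.0], [0.851, -0.525, -0.0], [-0.0, 0.0, -1.0]]
ft_force: [0.9, -0.7, 0.4]
gripper_width: 0.997
finger_force: 0.0
```

Call:
move_arm(increments=[{"xyz":[7,49,-6],"twist":[0,0,0.051],"gripper":85},{"xyz":[7,49,-6],"twist":[0,0,0.051],"gripper":85},{"xyz":[7,49,-6],"twist":[0,0,0.051],"gripper":85},{"xyz":[7,49,-6],"twist":[0,0,0.051],"gripper":85},{"xyz":[7,49,-6],"twist":[0,0,0.051],"gripper":85}])

```text
t: 2.7
eef_pos: [0.5423, 0.2182, 0.2509]
orientation: [[0.293, 0.956, -0.0], [0.956, -0.293, -0.0], [-0.0, 0.0, -1.0]]
ft_force: [0.8, -1.2, 0.5]
gripper_width: 0.991
finger_force: 0.0
```

Call:
move_arm(increments=[{"xyz":[0,0,0],"twist":[0,0,0],"gripper":85},{"xyz":[0,0,0],"twist":[0,0,0],"gripper":85}])

```text
t: 2.95
eef_pos: [0.5421, 0.2168, 0.2511]
orientation: [[0.294, 0.956, -0.001], [0.956, -0.294, -0.001], [-0.001, -0.0, -1.0]]
ft_force: [-0.4, 0.4, 0.2]
gripper_width: 0.993
finger_force: 0.0
```

```bash
python3 - <<'E'
from h import *
s=sensors.read_state();print(s['eef_pos'],s['joints'].round(2),s['orientation'].round(3))
f,K,T=cam('wrist','pics/w2.png');np.savez('w2.npz',f=f,K=K,T=T);print(proj(K,T,[[.544,.221,.118],[.544,.221,.03]]))
E
```

```text
[0.54209482 0.21679831 0.25105053] [ 0.16  0.06  0.09  1.6  -0.    2.03] [[ 0.294  0.956 -0.001]
 [ 0.956 -0.294 -0.001]
 [-0.001 -0.    -1.   ]]
[[323.22323251 217.5270873 ]
 [323.16393435 193.08580204]]
```

View pics/w2.png

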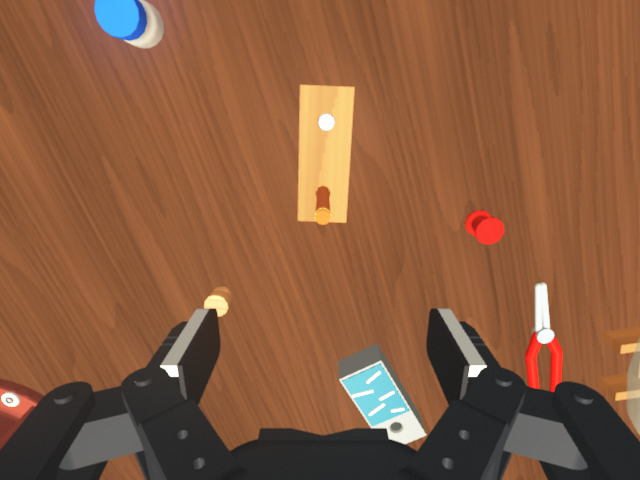

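The mast top is at (322,216), within about 1 mm of prediction, and the spar is well clear at (326,122). Descending to grip.

Call:
move_arm(increments=[{"xyz":[1,5,-45],"twist":[0,0,0],"gripper":85},{"xyz":[0,0,-50],"twist":[0,0,0],"gripper":85},{"xyz":[0,0,-50],"twist":[0,0,0],"gripper":85},{"xyz":[0,0,-40],"twist":[0,0,0],"gripper":85},{"xyz":[0,0,0],"twist":[0,0,0],"gripper":85}])

```text
t: 3.62
eef_pos: [0.5408, 0.2211, 0.0635]
orientation: [[0.295, 0.956, -0.005], [0.956, -0.295, -0.001], [-0.003, -0.005, -1.0]]
ft_force: [1.0, -0.1, 0.7]
gripper_width: 0.998
finger_force: 0.0
```

Call:
move_arm(increments=[{"xyz":[0,0,0],"twist":[0,0,0],"gripper":5},{"xyz":[0,0,0],"twist":[0,0,0],"gripper":5},{"xyz":[0,0,0],"twist":[0,0,0],"gripper":5},{"xyz":[0,0,0],"twist":[0,0,0],"gripper":5},{"xyz":[0,0,0],"twist":[0,0,0],"gripper":5}], force=30)

```text
t: 4.25
eef_pos: [0.5435, 0.2231, 0.067]
orientation: [[0.293, 0.956, 0.001], [0.956, -0.293, 0.0], [0.0, 0.001, -1.0]]
ft_force: [-0.3, -0.3, 3.8]
gripper_width: 0.129
finger_force: 29.2
```

Call:
move_arm(increments=[{"xyz":[0,0,0],"twist":[0,0,0],"gripper":5},{"xyz":[0,0,0],"twist":[0,0,0],"gripper":5},{"xyz":[0,0,0],"twist":[0,0,0],"gripper":5}])

```text
t: 4.62
eef_pos: [0.5435, 0.2231, 0.067]
orientation: [[0.293, 0.956, 0.001], [0.956, -0.293, 0.0], [0.0, 0.001, -1.0]]
ft_force: [-0.3, -0.5, 5.7]
gripper_width: 0.131
finger_force: 29.4
```

Call:
move_arm(increments=[{"xyz":[0,0,15],"twist":[0,0,0],"gripper":5},{"xyz":[0,0,30],"twist":[0,0,0],"gripper":5},{"xyz":[0,0,40],"twist":[0,0,0],"gripper":5},{"xyz":[0,-30,25],"twist":[0,0,0],"gripper":5},{"xyz":[0,-45,0],"twist":[0,0,0],"gripper":5}])

```text
t: 5.25
eef_pos: [0.5441, 0.148, 0.1797]
orientation: [[0.291, 0.957, 0.004], [0.957, -0.291, 0.0], [0.001, 0.004, -1.0]]
ft_force: [0.7, -0.3, -0.2]
gripper_width: 0.13
finger_force: 29.3
```

Call:
move_arm(increments=[{"xyz":[-4,-55,0],"twist":[0,0,0],"gripper":5},{"xyz":[-4,-55,0],"twist":[0,0,0],"gripper":5},{"xyz":[-4,-55,0],"twist":[0,0,0],"gripper":5},{"xyz":[-4,-55,0],"twist":[0,0,0],"gripper":5},{"xyz":[-4,-50,0],"twist":[0,0,0],"gripper":5}])

```text
t: 5.88
eef_pos: [0.5225, -0.1239, 0.1771]
orientation: [[0.293, 0.956, 0.0], [0.956, -0.293, -0.0], [-0.0, 0.001, -1.0]]
ft_force: [1.8, -0.3, 0.4]
gripper_width: 0.132
finger_force: 29.3
```

Call:
move_arm(increments=[{"xyz":[0,-35,0],"twist":[0,0,0],"gripper":5},{"xyz":[0,0,0],"twist":[0,0,0],"gripper":5},{"xyz":[0,0,0],"twist":[0,0,0],"gripper":5}])

```text
t: 6.25
eef_pos: [0.5229, -0.1566, 0.1767]
orientation: [[0.293, 0.956, -0.0], [0.956, -0.293, 0.0], [0.0, -0.0, -1.0]]
ft_force: [0.4, 0.3, 0.2]
gripper_width: 0.126
finger_force: 29.3
```

```bash
python3 - <<'E'
from h import *
s=sensors.read_state();print(s['eef_pos'],s['gripper_width'],s['orientation'].round(3))
f,K,T=cam('wrist','pics/w3.png');np.savez('w3.npz',f=f,K=K,T=T);print(proj(K,T,[[.541,-.092,.034]]))
# predicted mast foot & top if upright at grip
e=s['eef_pos'];print(proj(K,T,[e+[0,0,-.059],e+[0,0,.051]]))
E
```

```text
[ 0.52290446 -0.15659144  0.1766774 ] 0.12630692786828945 [[ 0.293  0.956 -0.   ]
 [ 0.956 -0.293  0.   ]
 [ 0.    -0.    -1.   ]]
[[320.3941292  133.59312875]]
[[322.28107258 259.97710818]
 [321.73504272 398.01618094]]
```

View pics/w3.png

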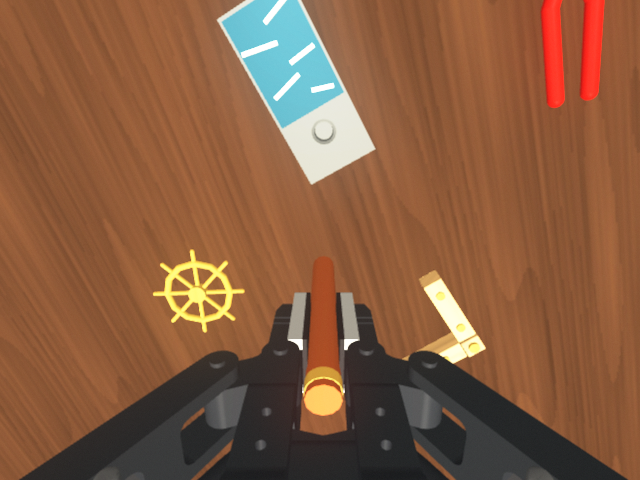

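Wrist view: the mast is upright in the fingers, with its top at (323,398) and foot at (323,258), as predicted. The base's hole is at (323,131). I'll measure the hole and the base outline.

```bash
python3 - <<'E'
from h import *
d=np.load('w3.npz');f,K,T=d['f'],d['K'],d['T']
g=cv2.cvtColor(f,cv2.COLOR_RGB2GRAY)
print(g[131,305:342].tolist());print(g[112:150,323].tolist())
hsv=cv2.cvtColor(f,cv2.COLOR_RGB2HSV)
m=((g<215)&(hsv[:,:,1]<60)).astype(np.uint8);w=m[115:148,308:340]
c=max(cv2.findContours(w,0,1)[0],key=cv2.contourArea);(x,y),r=cv2.minEnclosingCircle(c);x+=308;y+=115
print(x,y,r,ray(K,T,[(x,y),(x+r,y)],.034))
b=(((hsv[:,:,1]<40)&(hsv[:,:,2]>120))|((hsv[:,:,0]>85)&(hsv[:,:,0]<110)&(hsv[:,:,1]>60))).astype(np.uint8);b[200:]=0;b[:,:210]=0;b[:,385:]=0
b=cv2.morphologyEx(b,cv2.MORPH_CLOSE,np.ones((7,7)))
c=max(cv2.findContours(b,0,1)[0],key=cv2.contourArea);a=cv2.approxPolyDP(c,5,True)[:,0];print(a.tolist(),ray(K,T,a,.034)[:,:2].round(4).tolist())
E
```

```text
[231, 231, 231, 231, 231, 231, 218, 197, 192, 173, 206, 231, 232, 231, 232, 232, 231, 232, 232, 232, 232, 231, 231, 231, 231, 231, 231, 192, 173, 196, 202, 223, 231, 231, 231, 231, 231]
[232, 233, 233, 233, 233, 232, 230, 220, 215, 223, 230, 231, 232, 232, 231, 232, 231, 232, 231, 232, 232, 232, 231, 231, 231, 231, 228, 178, 118, 148, 169, 168, 209, 230, 231, 230, 230, 230]
323.4135446548462 131.88328552246094 12.35485553741455 [[ 0.54351441 -0.09147932  0.034     ]
 [ 0.55232614 -0.09416154  0.034     ]]
[[217, 20], [311, 183], [374, 148], [302, 0], [241, 0]] [[0.4956, -0.0002], [0.5231, -0.1254], [0.5767, -0.1138], [0.5546, -0.0058], [0.5154, 0.0061]]
```

Call:
move_arm(increments=[{"xyz":[10,33,0],"twist":[0,0,0],"gripper":5},{"xyz":[10,32,0],"twist":[0,0,0],"gripper":5},{"xyz":[0,0,-35],"twist":[0,0,0],"gripper":5},{"xyz":[0,0,-35],"twist":[0,0,0],"gripper":5},{"xyz":[0,0,0],"twist":[0,0,0],"gripper":5}])

```text
t: 6.92
eef_pos: [0.5412, -0.09, 0.104]
orientation: [[0.291, 0.957, -0.004], [0.957, -0.291, 0.002], [0.001, -0.005, -1.0]]
ft_force: [-0.3, -1.0, -0.1]
gripper_width: 0.13
finger_force: 29.3
```

```bash
python3 - <<'E'
from h import *
s=sensors.read_state();print(s['eef_pos'],s['ft_force'])
f,K,T=cam('wrist','pics/w4.png');print(proj(K,T,[[.543,-.0915,.034]]))
E
```

```text
[ 0.54115582 -0.09001915  0.10399576] [-0.31616328 -1.0043514  -0.1454327 ]
[[326.37158201 254.47070361]]
```

View pics/w4.png

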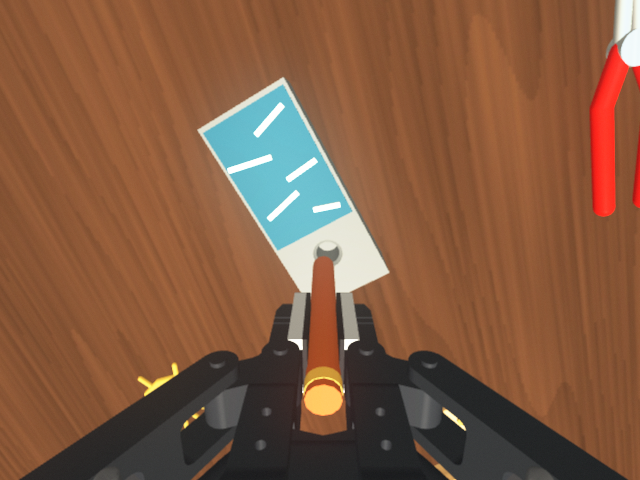

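The foot is at (323,258) and the hole is centred at about (327,252). The arm hasn't settled yet, so I'll let it settle and check.

Call:
move_arm(increments=[{"xyz":[0,0,0],"twist":[0,0,0],"gripper":5},{"xyz":[0,0,-15],"twist":[0,0,0],"gripper":5},{"xyz":[0,0,0],"twist":[0,0,0],"gripper":5},{"xyz":[0,0,0],"twist":[0,0,0],"gripper":5}])

```text
t: 7.48
eef_pos: [0.5429, -0.0921, 0.0913]
orientation: [[0.293, 0.956, -0.0], [0.956, -0.293, 0.0], [-0.0, -0.0, -1.0]]
ft_force: [0.2, 0.6, -0.2]
gripper_width: 0.129
finger_force: 29.3
```

```bash
python3 - <<'E'
from h import *
s=sensors.read_state();print(s['eef_pos'],s['ft_force'])
f,K,T=cam('wrist')
cv2.imwrite('pics/w5.png',cv2.resize(f[200:300,260:400,::-1],None,fx=5,fy=5,interpolation=cv2.INTER_CUBIC))
E
```

```text
[ 0.54293442 -0.09206198  0.09134686] [ 0.17924982  0.61738217 -0.21210597]
```

View pics/w5.png

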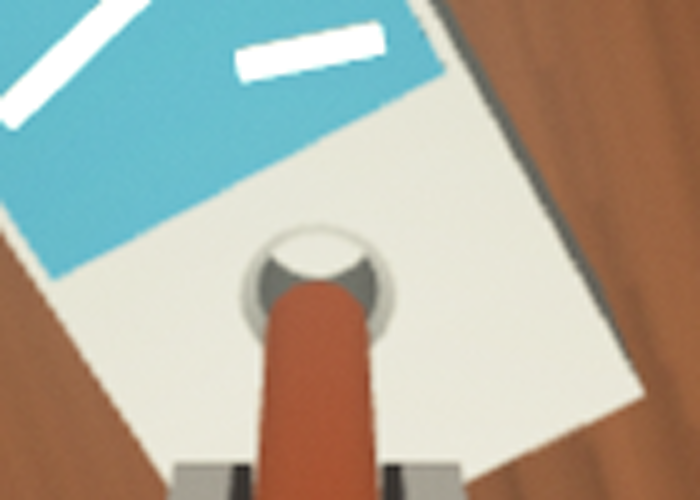

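The foot is centred in the mouth sideways, and within about 0.5 mm the other way. Inserting.

Call:
move_arm(increments=[{"xyz":[0,0,-8],"twist":[0,0,0],"gripper":5},{"xyz":[0,0,-7],"twist":[0,0,0],"gripper":5},{"xyz":[0,0,-5],"twist":[0,0,0],"gripper":5},{"xyz":[0,0,0],"twist":[0,0,0],"gripper":5},{"xyz":[0,0,0],"twist":[0,0,0],"gripper":5}])

```text
t: 8.15
eef_pos: [0.5428, -0.092, 0.0712]
orientation: [[0.293, 0.956, -0.0], [0.956, -0.293, -0.0], [-0.0, -0.0, -1.0]]
ft_force: [0.3, 1.0, -0.7]
gripper_width: 0.127
finger_force: 29.4
```

Call:
move_arm(increments=[{"xyz":[0,0,-1.5],"twist":[0,0,0],"gripper":5},{"xyz":[0,0,-1.5],"twist":[0,0,0],"gripper":5},{"xyz":[0,0,0],"twist":[0,0,0],"gripper":5}])

```text
t: 8.52
eef_pos: [0.5433, -0.0921, 0.069]
orientation: [[0.293, 0.956, 0.001], [0.956, -0.293, -0.0], [-0.0, 0.001, -1.0]]
ft_force: [-0.9, 0.5, 4.4]
gripper_width: 0.124
finger_force: 30.0
```

Foot contact at the expected height, so the mast is seated. Release and rise.

Call:
move_arm(increments=[{"xyz":[0,0,0],"twist":[0,0,0],"gripper":20},{"xyz":[0,0,0],"twist":[0,0,0],"gripper":50},{"xyz":[0,0,0],"twist":[0,0,0],"gripper":85},{"xyz":[0,0,0],"twist":[0,0,0],"gripper":85},{"xyz":[0,0,0],"twist":[0,0,0],"gripper":85}])

```text
t: 9.15
eef_pos: [0.543, -0.092, 0.0683]
orientation: [[0.293, 0.956, 0.0], [0.956, -0.293, -0.0], [-0.0, 0.0, -1.0]]
ft_force: [0.5, 0.3, -0.1]
gripper_width: 0.992
finger_force: 0.0
```

Call:
move_arm(increments=[{"xyz":[0,0,30],"twist":[0,0,0],"gripper":85},{"xyz":[0,0,40],"twist":[0,0,0],"gripper":85},{"xyz":[0,0,40],"twist":[0,0,0],"gripper":85},{"xyz":[0,0,0],"twist":[0,0,0],"gripper":85},{"xyz":[0,0,0],"twist":[0,0,0],"gripper":85}])

```text
t: 9.78
eef_pos: [0.5429, -0.092, 0.1777]
orientation: [[0.293, 0.956, -0.0], [0.956, -0.293, 0.0], [0.0, -0.0, -1.0]]
ft_force: [-0.3, 0.3, 0.7]
gripper_width: 0.993
finger_force: 0.0
```

```bash
python3 - <<'E'
from h import *
s=sensors.read_state();print(s['eef_pos'],s['ft_force'])
f,K,T=cam('wrist','pics/w6.png');np.savez('w6.npz',f=f,K=K,T=T);print(proj(K,T,[[.543,-.092,.034],[.543,-.092,.12]]))
E
```

```text
[ 0.54286173 -0.09199717  0.17772236] [-0.32267062  0.25495706  0.67388475]
[[322.65124418 219.36149756]
 [322.52902026 260.73498236]]
```

View pics/w6.png

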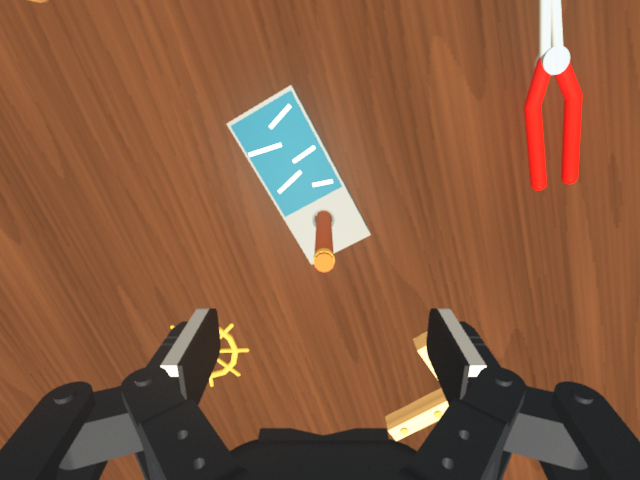

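The mast stands upright, its top at (323,261) as predicted. The base's corners are near (228,123), (291,86), (370,235) and (311,264).

```bash
python3 - <<'E'
from h import *
d=np.load('w6.npz');f,K,T=d['f'],d['K'],d['T'];hsv=cv2.cvtColor(f,cv2.COLOR_RGB2HSV)
b=(((hsv[:,:,1]<45)&(hsv[:,:,2]>170))|((hsv[:,:,0]>85)&(hsv[:,:,0]<110)&(hsv[:,:,1]>60))).astype(np.uint8);b[280:]=0;b[:,:215]=0;b[:,385:]=0
b=cv2.morphologyEx(b,cv2.MORPH_CLOSE,np.ones((7,7)))
c=max(cv2.findContours(b,0,1)[0],key=cv2.contourArea)
P=ray(K,T,c[:,0],.034)[:,:2]
r=cv2.minAreaRect((P*1000).astype(np.float32));print(r)
E
```

```text
((536.38525390625, -57.76849365234375), (56.02339553833008, 129.5126953125), 11.676531791687012)
```

Call:
move_arm(increments=[{"xyz":[-3,16,0],"twist":[0,0,0.126],"gripper":85},{"xyz":[-3,16,0],"twist":[0,0,0.126],"gripper":85},{"xyz":[-3,16,0],"twist":[0,0,0.126],"gripper":85},{"xyz":[-3.5,15.5,0],"twist":[0,0,0.125],"gripper":85},{"xyz":[0,0,-20],"twist":[0,0,0],"gripper":85}])

```text
t: 10.45
eef_pos: [0.5307, -0.028, 0.1577]
orientation: [[-0.205, 0.979, 0.001], [0.979, 0.205, -0.0], [-0.0, 0.001, -1.0]]
ft_force: [-0.7, -0.7, 0.1]
gripper_width: 0.997
finger_force: 0.0
```

Call:
move_arm(increments=[{"xyz":[0,0,-45],"twist":[0,0,0],"gripper":85},{"xyz":[0,0,-45],"twist":[0,0,0],"gripper":85},{"xyz":[0,0,-40],"twist":[0,0,0],"gripper":85},{"xyz":[0,0,-20],"twist":[0,0,0],"gripper":85},{"xyz":[0,0,0],"twist":[0,0,0],"gripper":85}])

```text
t: 11.08
eef_pos: [0.5277, -0.0283, 0.0047]
orientation: [[-0.202, 0.979, -0.005], [0.979, 0.202, 0.002], [0.003, -0.005, -1.0]]
ft_force: [0.0, -0.5, 0.3]
gripper_width: 0.99
finger_force: 0.0
```

Call:
move_arm(increments=[{"xyz":[0,0,0],"twist":[0,0,0],"gripper":85},{"xyz":[0,0,0],"twist":[0,0,0],"gripper":85}])

```text
t: 11.32
eef_pos: [0.5313, -0.0289, 0.0093]
orientation: [[-0.204, 0.979, 0.002], [0.979, 0.204, -0.001], [-0.001, 0.002, -1.0]]
ft_force: [-0.2, 0.2, 0.6]
gripper_width: 0.998
finger_force: 0.0
```

Call:
move_arm(increments=[{"xyz":[0,0,-4],"twist":[0,0,0],"gripper":80},{"xyz":[0,0,0],"twist":[0,0,0],"gripper":70},{"xyz":[0,0,0],"twist":[0,0,0],"gripper":62},{"xyz":[0,0,0],"twist":[0,0,0],"gripper":57},{"xyz":[0,0,0],"twist":[0,0,0],"gripper":54}], force=40)

```text
t: 11.95
eef_pos: [0.5306, -0.0286, 0.0046]
orientation: [[-0.204, 0.979, 0.0], [0.979, 0.204, -0.0], [-0.0, 0.0, -1.0]]
ft_force: [-1.0, -0.4, 2.8]
gripper_width: 0.651
finger_force: 43.8
```

Call:
move_arm(increments=[{"xyz":[0,0,0],"twist":[0,0,0],"gripper":45},{"xyz":[0,0,0],"twist":[0,0,0],"gripper":45},{"xyz":[0,0,0],"twist":[0,0,0],"gripper":45},{"xyz":[0,0,0],"twist":[0,0,0],"gripper":45}])

```text
t: 12.45
eef_pos: [0.5306, -0.0286, 0.0046]
orientation: [[-0.205, 0.979, 0.0], [0.979, 0.205, -0.0], [-0.0, 0.0, -1.0]]
ft_force: [-2.4, 0.7, 5.7]
gripper_width: 0.651
finger_force: 43.8
```

Gripped (width 55.6 mm). Turning the base parallel to the jig and dragging it in wide of the side fence.

Call:
move_arm(increments=[{"xyz":[-3,-10,0],"twist":[0,0,0.012],"gripper":45},{"xyz":[-7,-20,0],"twist":[0,0,0.024],"gripper":45},{"xyz":[-7,-20,0],"twist":[0,0,0.024],"gripper":45},{"xyz":[-7,-20,0],"twist":[0,0,0.024],"gripper":45},{"xyz":[-4,-10,0],"twist":[0,0,0.012],"gripper":45}])

```text
t: 13.08
eef_pos: [0.5026, -0.1094, 0.0046]
orientation: [[-0.297, 0.955, 0.001], [0.955, 0.297, 0.0], [0.0, 0.001, -1.0]]
ft_force: [2.1, 4.9, 5.1]
gripper_width: 0.649
finger_force: 43.9
```

Call:
move_arm(increments=[{"xyz":[5,-17,0],"twist":[0,0,0],"gripper":45},{"xyz":[6,-20,0],"twist":[0,0,0],"gripper":45},{"xyz":[6,-20,0],"twist":[0,0,0],"gripper":45},{"xyz":[6,-20,0],"twist":[0,0,0],"gripper":45},{"xyz":[6,-20,0],"twist":[0,0,0],"gripper":45}])

```text
t: 13.7
eef_pos: [0.5316, -0.2056, 0.0046]
orientation: [[-0.298, 0.955, -0.0], [0.955, 0.298, 0.001], [0.001, 0.0, -1.0]]
ft_force: [-1.5, 7.3, 10.5]
gripper_width: 0.647
finger_force: 44.5
```

Call:
move_arm(increments=[{"xyz":[5,-17,0],"twist":[0,0,0],"gripper":45},{"xyz":[0,0,0],"twist":[0,0,0],"gripper":45},{"xyz":[0,0,0],"twist":[0,0,0],"gripper":45}])

```text
t: 14.08
eef_pos: [0.5367, -0.2232, 0.0046]
orientation: [[-0.297, 0.955, 0.001], [0.955, 0.297, -0.001], [-0.002, 0.0, -1.0]]
ft_force: [1.2, -3.6, 3.6]
gripper_width: 0.647
finger_force: 43.8
```

```bash
python3 - <<'E'
from h import *
s=sensors.read_state();print(s['eef_pos'],s['ft_force'],s['orientation'].round(3),s['gripper_width'])
f,K,T=cam('top');np.savez('t2.npz',f=f,K=K,T=T)
g,K,T=cam('scene')
a=cv2.resize(f[190:280,420:540],(533,400),interpolation=cv2.INTER_CUBIC);b=cv2.resize(g[250:410,70:270],(500,400)[0:1]+(400,),interpolation=cv2.INTER_CUBIC)
cv2.imwrite('pics/m7.png',cv2.resize(np.hstack([a,b[:, :]]),(800,310))[:,:,::-1])
E
```

```text
[ 0.53673368 -0.22315041  0.004623  ] [ 1.19702449 -3.59511275  3.56987461] [[-0.297  0.955  0.001]
 [ 0.955  0.297 -0.001]
 [-0.002  0.    -1.   ]] 0.6466363466589031
```

View pics/m7.png

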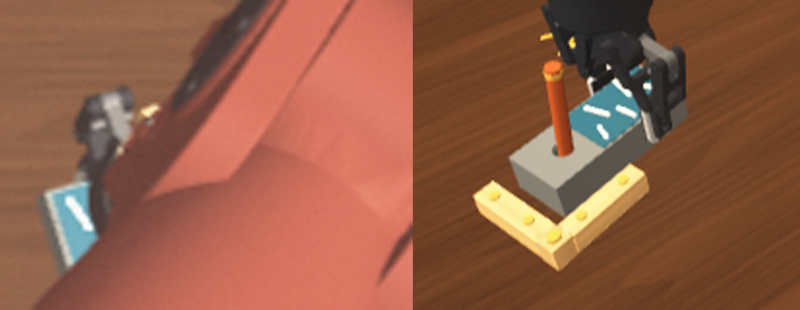

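The mast is upright and the base sits parallel just outside the corner: the scene view shows small gaps to both fences. Closing in diagonally.

Call:
move_arm(increments=[{"xyz":[4,-3,0],"twist":[0,0,0],"gripper":45},{"xyz":[4,-3,0],"twist":[0,0,0],"gripper":45},{"xyz":[4,-3,0],"twist":[0,0,0],"gripper":45},{"xyz":[0,0,0],"twist":[0,0,0],"gripper":45}])

```text
t: 14.68
eef_pos: [0.5481, -0.2302, 0.0045]
orientation: [[-0.298, 0.954, -0.001], [0.954, 0.298, 0.002], [0.002, -0.0, -1.0]]
ft_force: [-2.8, 3.4, 9.9]
gripper_width: 0.648
finger_force: 44.6
```

Call:
move_arm(increments=[{"xyz":[0.6,-1.9,0],"twist":[0,0,0],"gripper":45},{"xyz":[0,0,0],"twist":[0,0,0],"gripper":45}])

```text
t: 14.92
eef_pos: [0.5487, -0.2315, 0.0046]
orientation: [[-0.299, 0.954, -0.001], [0.954, 0.299, 0.002], [0.003, 0.0, -1.0]]
ft_force: [-3.0, 6.3, 11.6]
gripper_width: 0.651
finger_force: 44.7
```

Call:
move_arm(increments=[{"xyz":[0.6,-1.9,0],"twist":[0,0,0],"gripper":45},{"xyz":[0,0,0],"twist":[0,0,0],"gripper":45}])

```text
t: 15.18
eef_pos: [0.5494, -0.2334, 0.0046]
orientation: [[-0.299, 0.954, -0.001], [0.954, 0.299, 0.003], [0.003, 0.0, -1.0]]
ft_force: [-1.8, 5.6, 11.0]
gripper_width: 0.648
finger_force: 44.7
```

Call:
move_arm(increments=[{"xyz":[0.6,-1.9,0],"twist":[0,0,0],"gripper":45},{"xyz":[0,0,0],"twist":[0,0,0],"gripper":45}])

```text
t: 15.42
eef_pos: [0.5498, -0.2347, 0.0046]
orientation: [[-0.299, 0.954, -0.001], [0.954, 0.299, 0.004], [0.004, 0.0, -1.0]]
ft_force: [-3.0, 8.7, 12.6]
gripper_width: 0.645
finger_force: 44.9
```

Call:
move_arm(increments=[{"xyz":[1.9,0.6,0],"twist":[0,0,0],"gripper":45},{"xyz":[0,0,0],"twist":[0,0,0],"gripper":45}])

```text
t: 15.68
eef_pos: [0.55, -0.2346, 0.0046]
orientation: [[-0.298, 0.955, -0.005], [0.955, 0.298, 0.003], [0.004, -0.004, -1.0]]
ft_force: [-13.9, 6.1, 19.8]
gripper_width: 0.649
finger_force: 45.6
```

Call:
move_arm(increments=[{"xyz":[0,0,0.5],"twist":[0,0,0],"gripper":45},{"xyz":[0,0,0],"twist":[0,0,0],"gripper":45},{"xyz":[0,0,0],"twist":[0,0,0],"gripper":45}])

```text
t: 16.05
eef_pos: [0.55, -0.2345, 0.0046]
orientation: [[-0.298, 0.955, -0.004], [0.955, 0.298, 0.003], [0.004, -0.003, -1.0]]
ft_force: [-12.2, 5.0, 15.2]
gripper_width: 0.648
finger_force: 45.2
```

```bash
python3 - <<'E'
from h import *
s=sensors.read_state();print(s['eef_pos'],s['ft_force'],s['ft_torque'])
g,K,T=cam('scene');np.savez('s3.npz',f=g,K=K,T=T)
cv2.imwrite('pics/m8.png',cv2.resize(g[290:390,90:220],None,fx=6,fy=6,interpolation=cv2.INTER_CUBIC)[:,:,::-1])
E
```

```text
[ 0.55003032 -0.23454261  0.00461515] [-12.16938319   5.04226048  15.21696459] [ 0.8688879   2.04649625 -0.18453231]
```

View pics/m8.png

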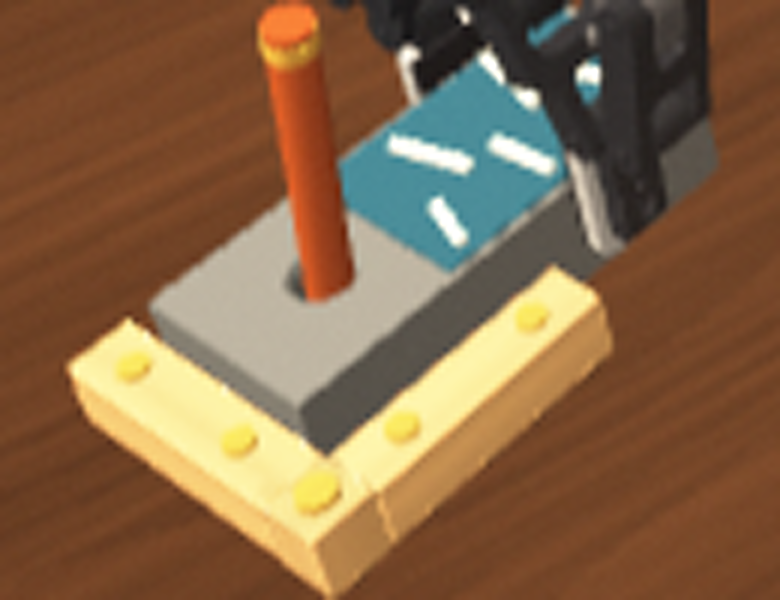

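Call:
move_arm(increments=[{"xyz":[1.3,-0.7,0.5],"twist":[0,0,0],"gripper":45},{"xyz":[1.3,-0.7,0],"twist":[0,0,0],"gripper":45},{"xyz":[0,0,0],"twist":[0,0,0],"gripper":45},{"xyz":[0,0,0],"twist":[0,0,0],"gripper":45}], force=60)

```text
t: 16.6
eef_pos: [0.5502, -0.2345, 0.0047]
orientation: [[-0.297, 0.955, -0.01], [0.955, 0.297, 0.005], [0.008, -0.007, -1.0]]
ft_force: [-24.1, 11.7, 23.0]
gripper_width: 0.646
finger_force: 61.6
```

```bash
python3 - <<'E'
from h import *
s=sensors.read_state();F=s['ft_force'];x=np.array([.2957,-.9553,0]);y=np.array([.9553,.2957,0]);print(s['eef_pos'],F,F@x,F@y,s['orientation'].round(4).tolist())
# scene: base top edges vs jig; predicted corner pixels if home
d=np.load('s3.npz');C=np.array([.6075,-.316,0])
for p in [(0,0,.034),(0,-.056,.034),(-.13,0,.034)]: print(p,proj(d['K'],d['T'],C+p[0]*x+p[1]*y+[0,0,p[2]]))
for p in [(0,0,.02),(.018,.018,.02),(.018,-.075,.02),(-.07,.018,.02)]: print('jig',p,proj(d['K'],d['T'],C+p[0]*x+p[1]*y+[0,0,p[2]]))
E
```

```text
[ 0.5502043  -0.23448538  0.00473219] [-24.10173209  11.73890822  23.00908222] -18.341061199733453 -19.553189510229604 [[-0.2974, 0.9547, -0.0095], [0.9547, 0.2975, 0.0055], [0.008, -0.0075, -0.9999]]
(0, 0, 0.034) [[139.827369   358.60855302]]
(0, -0.056, 0.034) [[114.61396171 341.40379145]]
(-0.13, 0, 0.034) [[206.913477   303.29944656]]
jig (0, 0, 0.02) [[142.17247773 365.02206376]]
jig (0.018, 0.018, 0.02) [[140.03380644 380.02471654]]
jig (0.018, -0.075, 0.02) [[ 98.44130214 350.27328993]]
jig (-0.07, 0.018, 0.02) [[188.18514888 338.39979253]]
```

Forces are about 18 N toward the end fence and 20 N toward the side fence, but friction could be faking the side contact. I'll measure the gaps from the scene picture.

```bash
cat > gap.py <<'E'
from h import *
X=np.array([.2957,-.9553,0]);Y=np.array([.9553,.2957,0]);C=np.array([.6075,-.316,0])
def W(p): return C+p[0]*X+p[1]*Y+[0,0,p[2]]
def edge(g,K,T,a,b,n,span=.008,step=.0002):
    # sample brightness along jig direction n (0=x,1=y) about points from a to b; return strongest edge positions
    res=[];t=np.arange(-span,span,step)
    for s in np.linspace(0,1,25):
        p=np.array(a)*(1-s)+np.array(b)*s; P=np.array([W(p+np.eye(3)[n]*k) for k in t])
        uv=proj(K,T,P).astype(np.float32); v=cv2.remap(g,uv[None,:,0],uv[None,:,1],cv2.INTER_LINEAR)[0]
        dv=np.abs(np.gradient(cv2.GaussianBlur(v[None],(0,0),4)[0])); res.append(p[n]+t[dv.argmax()])
    return np.round(1e3*np.percentile(res,[20,50,80]),2)
def run(save=None):
    f,K,T=cam('scene',save); g=cv2.cvtColor(f,cv2.COLOR_RGB2GRAY).astype(np.float32)
    print('side fence inner z20', edge(g,K,T,(-.06,0,.02),(-.02,0,.02),1))
    print('side fence outer z20', edge(g,K,T,(-.06,.018,.02),(-.01,.018,.02),1))
    print('base side top z34', edge(g,K,T,(-.05,0,.034),(-.01,0,.034),1,.006))
    print('end fence inner z20', edge(g,K,T,(0,-.05,.02),(0,-.015,.02),0,.006))
    print('end fence outer z20', edge(g,K,T,(.018,-.065,.02),(.018,-.01,.02),0))
    print('base end top z34', edge(g,K,T,(0,-.05,.034),(0,-.01,.034),0,.006))
if __name__=='__main__': run()
E
python3 gap.py
```

```text
side fence inner z20 [3.  3.  3.2]
side fence outer z20 [21.2 21.4 21.4]
base side top z34 [-2.4 -2.2 -2. ]
end fence inner z20 [-0.8 -0.8 -0.6]
end fence outer z20 [23.12 23.6  23.6 ]
base end top z34 [4.4 4.4 4.6]
```

The side fence face is at y=+3 mm and the base side at about -2 mm, so a gap of about 5 mm remains: the base is friction-locked against the end fence. Backing off along x, then seating the side first.

Call:
move_arm(increments=[{"xyz":[-2.4,1.2,0],"twist":[0,0,0],"gripper":45},{"xyz":[-2,2,0.5],"twist":[0,0,0],"gripper":45},{"xyz":[-1.2,3.8,0],"twist":[0,0,0],"gripper":45},{"xyz":[0,0,0],"twist":[0,0,0],"gripper":45}])

```text
t: 17.15
eef_pos: [0.5487, -0.2301, 0.0051]
orientation: [[-0.298, 0.955, -0.001], [0.955, 0.298, 0.001], [0.001, -0.001, -1.0]]
ft_force: [-0.0, -0.3, -4.2]
gripper_width: 0.645
finger_force: 63.9
```

```bash
python3 gap.py; python3 -c "
from cell import sensors as s
r=s.read_state();print(r['eef_pos'],r['ft_force'],r['orientation'].round(4).tolist())"
```

```text
side fence inner z20 [3.  3.  3.2]
side fence outer z20 [21.2 21.4 21.4]
base side top z34 [-2.64 -2.6  -2.4 ]
end fence inner z20 [-0.8 -0.6 -0.6]
end fence outer z20 [23.12 23.6  23.6 ]
base end top z34 [4.4 4.4 4.6]
[ 0.5488885  -0.23039871  0.0052458 ] [-0.54620474 -0.38184361 -3.77704112] [[-0.2979, 0.9546, -0.0006], [0.9546, 0.2979, 0.0008], [0.001, -0.0004, -1.0]]
```

I've used up my picture views, so I'll work from brightness profiles only.

```bash
cat > prof.py <<'E'
from gap import *
f,K,T=cam('scene');g=cv2.cvtColor(f,cv2.COLOR_RGB2GRAY).astype(np.float32)
def prof(a,b,n,lo,hi):
    t=np.arange(lo,hi,.001);acc=0
    for s in np.linspace(0,1,9):
        p=np.array(a)*(1-s)+np.array(b)*s;P=np.array([W(p+np.eye(3)[n]*k) for k in t]);uv=proj(K,T,P).astype(np.float32)
        acc=acc+cv2.remap(g,uv[None,:,0],uv[None,:,1],cv2.INTER_LINEAR)[0]/9
    return ' '.join(f'{1e3*k:.0f}:{v:.0f}' for k,v in zip(t,acc))
print('X z34',prof((0,-.045,.034),(0,-.02,.034),0,-.016,.035))
print('Y z34',prof((-.05,0,.034),(-.02,0,.034),1,-.014,.03))
E
python3 prof.py; python3 - <<'E'
from gap import *
f,K,T=cam('scene')
# px shift equivalence: point z20 at x -> z34 apparent
for p in [(.005,-.03,.02),(-.03,.003,.02),(0,-.03,0),(-.03,0,0)]:
    r=ray(K,T,proj(K,T,W(p)),.034)[0]-C; print(p,r@X,r@Y)
E
```

```text
X z34 -16:182 -15:182 -14:182 -13:183 -12:183 -11:183 -10:182 -9:182 -8:182 -7:179 -6:167 -5:146 -4:131 -3:127 -2:127 -1:127 0:125 1:122 2:118 3:113 4:139 5:198 6:231 7:237 8:237 9:235 10:233 11:230 12:229 13:228 14:227 15:226 16:228 17:232 18:236 19:237 20:238 21:236 22:228 23:213 24:208 25:208 26:205 27:184 28:144 29:94 30:74 31:74 32:73 33:73 34:73
Y z34 -14:183 -13:183 -12:183 -11:183 -10:183 -9:183 -8:183 -7:183 -6:183 -5:180 -4:168 -3:144 -2:113 -1:92 -0:85 1:84 2:84 3:84 4:84 5:84 6:84 7:84 8:84 9:84 10:84 11:84 12:85 13:92 14:123 15:177 16:217 17:232 18:236 19:237 20:237 21:236 22:235 23:233 24:232 25:230 26:228 27:230 28:233 29:234
(0.005, -0.03, 0.02) 0.010207863795946837 -0.01753273676916691
(-0.03, 0.003, 0.02) -0.023843735771244632 0.014573057108470793
(0, -0.03, 0) 0.012492484162773258 -0.0008506935913428189
(-0.03, 0, 0) -0.015605493744593697 0.02724728431602418
```

Sorted out: the end gap is now about 4.5 mm (it was flush before the retreat) and the side gap about 5.5 mm. Pushing toward the side fence first.

Call:
move_arm(increments=[{"xyz":[1.9,0.6,0],"twist":[0,0,0],"gripper":45},{"xyz":[1.9,0.6,0],"twist":[0,0,0],"gripper":45},{"xyz":[0,0,0],"twist":[0,0,0],"gripper":45}])

```text
t: 17.68
eef_pos: [0.5532, -0.2298, 0.0058]
orientation: [[-0.298, 0.955, 0.0], [0.955, 0.298, -0.0], [-0.0, 0.0, -1.0]]
ft_force: [-0.2, -0.5, -3.9]
gripper_width: 0.644
finger_force: 64.0
```

Call:
move_arm(increments=[{"xyz":[1.4,0.4,0],"twist":[0,0,0],"gripper":45},{"xyz":[0,0,0],"twist":[0,0,0],"gripper":45},{"xyz":[0,0,0],"twist":[0,0,0],"gripper":45}])

```text
t: 18.05
eef_pos: [0.5542, -0.2295, 0.0058]
orientation: [[-0.297, 0.955, -0.0], [0.955, 0.297, 0.0], [0.0, -0.0, -1.0]]
ft_force: [-2.2, -0.4, -3.7]
gripper_width: 0.644
finger_force: 64.2
```

```bash
python3 prof.py; python3 -c "
from cell import sensors as s
r=s.read_state();print(r['eef_pos'],r['ft_force'],r['orientation'].round(4).tolist())"
```

```text
X z34 -16:182 -15:183 -14:183 -13:183 -12:182 -11:182 -10:182 -9:182 -8:182 -7:181 -6:173 -5:155 -4:135 -3:128 -2:126 -1:123 0:120 1:116 2:111 3:107 4:135 5:197 6:231 7:237 8:237 9:235 10:233 11:230 12:229 13:228 14:227 15:226 16:228 17:232 18:236 19:237 20:238 21:236 22:228 23:213 24:208 25:208 26:205 27:184 28:144 29:94 30:75 31:74 32:74 33:73 34:73
Y z34 -14:183 -13:183 -12:183 -11:183 -10:183 -9:183 -8:183 -7:183 -6:183 -5:183 -4:183 -3:183 -2:183 -1:182 -0:177 1:163 2:137 3:107 4:90 5:85 6:84 7:84 8:84 9:84 10:84 11:84 12:85 13:91 14:123 15:177 16:217 17:232 18:236 19:237 20:237 21:236 22:235 23:233 24:232 25:230 26:228 27:230 28:233 29:233
[ 0.55422636 -0.22944038  0.00574916] [-2.47492797 -0.38370186 -3.81150934] [[-0.2973, 0.9548, -0.0003], [0.9548, 0.2973, -0.0], [0.0001, -0.0003, -1.0]]
```

The base is hanging about 1 mm off the desk (Fz = -3.8 N), so friction is gone and side contact is beginning. Now sliding to the end fence.

Call:
move_arm(increments=[{"xyz":[0.6,-1.9,0],"twist":[0,0,0],"gripper":45},{"xyz":[0.6,-1.9,0],"twist":[0,0,0],"gripper":45},{"xyz":[0,0,0],"twist":[0,0,0],"gripper":45}])

```text
t: 18.48
eef_pos: [0.5553, -0.233, 0.0056]
orientation: [[-0.297, 0.955, -0.001], [0.955, 0.297, 0.001], [0.001, -0.0, -1.0]]
ft_force: [-3.5, 0.7, -3.7]
gripper_width: 0.645
finger_force: 64.3
```

Call:
move_arm(increments=[{"xyz":[0.3,-1,-0.7],"twist":[0,0,0],"gripper":45},{"xyz":[0,0,0],"twist":[0,0,0],"gripper":45},{"xyz":[0,0,0],"twist":[0,0,0],"gripper":45}])

```text
t: 18.85
eef_pos: [0.5553, -0.233, 0.0049]
orientation: [[-0.298, 0.955, -0.001], [0.955, 0.298, 0.002], [0.002, -0.001, -1.0]]
ft_force: [-5.1, 7.3, -0.3]
gripper_width: 0.648
finger_force: 64.6
```

```bash
python3 prof.py; python3 -c "
from cell import sensors as s
r=s.read_state();print(r['eef_pos'],r['ft_force'],r['orientation'].round(4).tolist())"
```

```text
X z34 -16:183 -15:183 -14:182 -13:182 -12:182 -11:182 -10:182 -9:182 -8:182 -7:182 -6:182 -5:182 -4:182 -3:181 -2:173 -1:155 0:136 1:128 2:125 3:122 4:145 5:200 6:232 7:237 8:237 9:235 10:233 11:230 12:229 13:228 14:227 15:226 16:228 17:232 18:236 19:237 20:238 21:236 22:228 23:213 24:208 25:209 26:205 27:185 28:144 29:94 30:74 31:73 32:73 33:73 34:73
Y z34 -14:176 -13:176 -12:176 -11:176 -10:176 -9:176 -8:176 -7:175 -6:175 -5:176 -4:176 -3:176 -2:176 -1:176 -0:177 1:173 2:157 3:131 4:104 5:87 6:84 7:84 8:84 9:84 10:84 11:85 12:85 13:92 14:123 15:177 16:217 17:232 18:236 19:237 20:237 21:236 22:235 23:233 24:232 25:230 26:228 27:230 28:233 29:234
[ 0.55524359 -0.23305404  0.0048859 ] [-6.34844491  6.21815244 -0.21604228] [[-0.298, 0.9546, -0.0013], [0.9546, 0.298, 0.002], [0.0023, -0.0007, -1.0]]
```

Both faces are now flush (base side 2.6 vs fence 2.9; base end -0.9 vs fence -0.8). Pressing firmly, side first.

Call:
move_arm(increments=[{"xyz":[1,0.3,0],"twist":[0,0,0],"gripper":45},{"xyz":[1,0.3,0],"twist":[0,0,0],"gripper":45},{"xyz":[0.9,0.3,0],"twist":[0,0,0],"gripper":45},{"xyz":[0.3,-1,0],"twist":[0,0,0],"gripper":45},{"xyz":[0,0,0],"twist":[0,0,0],"gripper":45}])

```text
t: 19.52
eef_pos: [0.5554, -0.2329, 0.0048]
orientation: [[-0.297, 0.955, -0.008], [0.955, 0.297, 0.003], [0.005, -0.007, -1.0]]
ft_force: [-25.1, 7.8, 12.1]
gripper_width: 0.651
finger_force: 66.2
```

Call:
move_arm(increments=[{"xyz":[0,0,0],"twist":[0,0,0],"gripper":45},{"xyz":[0,0,0],"twist":[0,0,0],"gripper":45},{"xyz":[0,0,0],"twist":[0,0,0],"gripper":45},{"xyz":[0,0,0],"twist":[0,0,0],"gripper":45}])

```text
t: 20.02
eef_pos: [0.5554, -0.2329, 0.0048]
orientation: [[-0.297, 0.955, -0.008], [0.955, 0.297, 0.002], [0.005, -0.007, -1.0]]
ft_force: [-24.6, 8.4, 12.3]
gripper_width: 0.647
finger_force: 66.2
```

```bash
python3 - <<'E'
from gap import *
s=sensors.read_state();F=s['ft_force'];print(s['eef_pos'],F,F@X,F@Y,s['orientation'].round(4).tolist())
f,K,T=cam('scene');g=cv2.cvtColor(f,cv2.COLOR_RGB2GRAY).astype(np.float32)
for a,b in [(-.055,-.04),(-.025,-.01)]: print('base side z34',edge(g,K,T,(a,.002,.034),(b,.002,.034),1,.006),'fence',edge(g,K,T,(a,.003,.02),(b,.003,.02),1,.003))
for a,b in [(-.05,-.035),(-.02,-.006)]: print('base end z34',edge(g,K,T,(-.002,a,.034),(-.002,b,.034),0,.004))
# mast: orange-brown blob line
hsv=cv2.cvtColor(f,cv2.COLOR_RGB2HSV);m=np.zeros(g.shape,np.uint8)
m[285:345,125:160]=((hsv[:,:,1]>170)&(hsv[:,:,2]>150)&(hsv[:,:,0]<14))[285:345,125:160]
ys,xs=np.nonzero(m);print(len(xs),[(y,xs[ys==y].mean().round(1)) for y in range(ys.min(),ys.max()+1,8)])
h=W((-.03,-.025,0));print(proj(K,T,[h+[0,0,.034],h+[0,0,.12]]))
E
```

```text
[ 0.55539291 -0.23290948  0.00483905] [-24.63740128   8.36570538  12.347412  ] -15.277037902826901 -21.06237036175798 [[-0.2968, 0.9549, -0.0077], [0.9549, 0.2968, 0.0024], [0.0046, -0.0067, -1.0]]
base side z34 [3.2  3.6  3.84] fence [3.   3.2  3.24]
base side z34 [2.8 3.  3.2] fence [2.8 3.  3.2]
base end z34 [-1.2  -1.   -0.96]
base end z34 [-1.  -1.  -0.8]
258 [(292, np.float64(141.0)), (300, np.float64(nan)), (308, np.float64(140.5)), (316, np.float64(141.5)), (324, np.float64(143.0)), (332, np.float64(144.0)), (340, np.float64(145.5))]
[[145.50388704 337.13343616]
 [130.92836554 294.17817968]]<stdin>:9: RuntimeWarning: Mean of empty slice.
  ret = ret.dtype.type(ret / rcount)
```

Both faces are flush within 0.5 mm, with a steady press of about 15 N on the end fence and 21 N on the side fence. The mast is stepped with a slight lean, which the hole clearance limits to under 0.15 rad. Handing in.

```bash
python3 -c "
from cell import close_job
print(close_job())"
```

```text
the job is handed in; nothing more can be done
None
```

I handed the job in with the mast stepped and released and the base still gripped in the jig corner: flush to about 0.5 mm by camera, tool pushing about 15 N toward the end fence and 21 N toward the side fence. The mast leans an estimated 0.13 rad (limit 0.17), no verdict came back, and I viewed 11 pictures, one over the limit of 10.

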